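# Clamp a touch display and press its calibration cross with a push gauge

### The arm

A 6-joint arm with a two-finger parallel gripper is mounted at the origin on the work surface. World frame = base frame: x ahead of the robot, y to its left, z up, the work surface at z = 0. Lengths are in m, angles in rad, forces in N, time in s.
With the tool pointing down it reaches from about 0.275 to 0.875 m from the base axis. Payload 12.5 kg.
Tool frame: the origin (TCP) lies midway between the tips of the shut fingers; the grasp point (between the pads) lies 19 mm behind it; z points along the fingers, y is the line along which they close (so a half turn about z gives the same grasp; the last joint's range is limited). The gripper opens to 85 mm and grips with 20 to 120 N. Pads are 22 mm wide; open, the fingers measure 114 mm over their backs; the gripper's body (76 mm by 85 mm) begins 54 mm behind the grasp point. The pads swing forward as they close: fully open they stand 13 mm farther back than shut.
Start: joints at [1.193, 0.351, 1.652, -0, 1.139, -0.085], TCP at [0.159, 0.527, 0.231] pointing down, gripper open.
Joint ranges: [-2.75, 2.75], [-0.79, 2.1], [0.01, 2.65], [-1.57, 4.71], [0.07, 3.14], [-2.87, 2.87]. Speed limits (rad/s): [2.22, 2.22, 2.79, 3.14, 3.14, 3.14].

### API

Orientations are given as a 3x3 rotation matrix whose columns are the frame's x, y, z axes.
In Python, from station import env gives the robot as it stands.
- The arm moves only by the tool send_rows, never from a script. Its argument "deltas" is one flat list of numbers, 6 for each row, row after row: the shift along the tool's x, y, z each as a share of 1000 mm, from -1 to 1, then the turn, a rotation vector about the tool's x, y, z each as a share of 2 pi rad, from -1 to 1. A call has 1 to 10 rows; each row is the pose to reach, as a shift and turn from the pose commanded when the call began, along the tool's axes at that moment, turning the shorter way round; what a row does not reach only later rows make up. A row lasts 1/12 s, in which the tool goes at most 41.7 mm and 7.16 degrees, less where a joint would pass 70% of its speed; a pose out of reach is approached as far as the arm can. A call with a number of a shift or a turn outside -1 to 1 is refused whole. A call with a gripper value outside its range is refused whole. "fingers" is the opening, from 0 (shut) to 1 (fully open), set as the call begins (left out, the last holds). The fingers move at their own pace and stop on an object; "force" is the grip in N (left out, the last holds). Time passes only in rows, so rows that repeat a pose let the fingers close. It gives the time, the measured TCP pose, the force, the opening and the grip force at its end, in the units of the state.
- env.sense(): the state, without advancing time (a new reading comes with each control period).
- env.snapshot(name): name is "scene" or "side" or "wrist"; returns (picture, depth): 400x640x3 uint8, red, green, blue; 400x640 float32, m along the optical axis (not along the pixel's ray), 0 where there is no reading.
- env.camera_params(name): a dict with "fx", "fy", "cx", "cy" (pixels), "R" (3x3) and "t" (3): a world point X has camera coordinates R X + t. Camera axes: x right, y down, z forward; pixel columns grow to the right and rows downward; lengths in m; the calibration is good to about 2 mm. A picture is of the moment at which its call begins: read the wrist's pose just before it. camera_params takes no time and is no camera call; for the wrist camera it gives the pose at the moment of the call.
- env.hand_in(): hands the job in; it is judged then, once.
Trained networks look in the newest picture that a camera, given by its name, has taken for a name from the list of things; names that differ only in an ending like _2 or _b are one class to them, and where a whole thing is asked for, a point or a joint stands for the part that bears it (a point fixed in the world has none). Each returns a list of dicts, best first, with "score" (0 to 1); they miss things now and then, are a little off and sometimes report something else, mostly with a low value. They report only what shows in the picture. A call takes as long as a camera call. They do not tell look-alikes from the thing itself.
- env.trace(camera, query): "mask" (400x640 bool, what is visible of it) and "box" ([centre column, centre row, width, height] in pixels, round what is visible of it).
The state is a dict: "clock": time; "qpos": joint angles; "joint_vel": joint speeds; "joint_efforts": joint torques, N m; "eef_pos": TCP position; "ee_rot": TCP orientation; "wrist_force": force on the tool from outside, world axes, zero at the start; "moment": the same for the moment, N m; "grip_width": finger opening in m; "grip_force": force on a finger pad.
Only numpy, scipy, OpenCV 4.12 (cv2) and the standard library are available. Lean on these libraries where they do the work, as an engineer would, in place of code of your own. Each camera call takes 0.05 s, during which the arm holds its last target. There are 200 camera calls.

### The job

The new touch display is already lying in the test jig: swing the jig's hinged frame down until it lies fully shut over it. Then take the spring push gauge out of its inclined rest and, holding it upright, press its tip lightly on the centre of the cross shown on the screen until it reads about 3 N (plunger about half way in, never to its stop), and finish still holding it there in the gripper with that push. Only the gauge's tip may touch the screen, and leave the other things on the bench where they are.

Things in the scene. Friction and masses are not known exactly. Their poses are not given: they have to be found in the camera images.
- jig: Test jig fixed to the bench: grey housing 160 mm (its x) x 190 mm (its y), its upper face 46 mm above the bench, either on the left or the right of the work area. Origin under its centre; x points away from the pull tab towards the hinge, z up. The frame's top face is 57 mm above the bench when shut
- display: Dark touch display, 76 mm (x) x 121 mm (y), fixed in the jig's nest. Origin in its underside, z up; its glass is 4 mm above the origin, 48 mm above the bench. Four small dots near its corners are not the mark
- frame (a joint): The jig's hinged clamping frame (aluminium, 170 mm wide along jig y, 8 mm thick, with a 64 x 108 mm window over the screen). 0 = shut and flat; grows to 1.4 rad as the side towards the robot swings up and back about the hinge on the far side. A stiff friction hinge: it stays where it is left and needs about 1 to 6 N of push at the tab to close. At the start between 0.7 and 1.2 rad
- frame_hinge (a point): Point on the frame's hinge axis at its middle, 53 mm above the bench; the axis is the jig's y; its own x, z turn with the frame (x points from the tab to the hinge)
- frame_tab (a point): Middle of the upper face of the black pull tab (26 mm long, 60 mm wide, 6 mm thick) on the frame's free edge, 164 mm from the hinge axis; 56 mm above the bench when shut. Pushing this face down or towards the robot closes the frame
- cross_mark (a point): Centre of the light cross in a ring (cross 22 mm, ring 15 mm across) shown on the dark screen, 48 mm above the bench; its place on the screen changes. The frame's window leaves at least 15 mm free around it
- rest: Gauge rest fixed to the bench: dark steel base 110 x 80 x 12 mm with a black sleeve (32 mm across) between two cheeks, leaning 25 degrees (0.44 rad) from upright with its mouth towards the base's -x side. Origin under its base's centre, z up
- rest_mouth (a point): Centre of the sleeve's mouth, about 99 mm above the bench; the sleeve's bore is 21.6 mm. Draw the gauge out along the sleeve's axis by at least 85 mm
- gauge: Spring push gauge, pen-shaped, 0.1 kg: aluminium barrel 18 mm across and 122 mm long with a dark collar 28 mm across, 45 to 51 mm from the nose, that rests on the sleeve's mouth. Origin at the centre of the barrel's nose end, z along the barrel away from the tip. At the start it leans in the rest with z 0.44 rad from upright
- gauge_grip (a point): Point on the gauge's axis 88 mm from the nose (120 mm from the tip with the plunger out), middle of the free barrel above the collar: grip here
- gauge_tip (a point): End of the plunger's 10 mm round rubber tip, 32 mm beyond the nose when the plunger is out, on the gauge's axis
- plunger (a joint): The gauge's reading: how far the sprung plunger is pushed in, m. 0 = fully out, 0.020 = stop; the spring gives 0.3 N per mm, so 0.010 is 3 N
- spray_bottle: clear trigger spray bottle with white head, 68 mm across, 215 mm tall; origin under its centre
- torch: black pocket torch lying down, 124 x 33 x 33 mm; origin under its centre, x along it
- spool: grey solder spool standing on end, 58 mm across, 46 mm tall; origin under its centre
- screwdriver: black-handled screwdriver lying down, 170 mm long; origin under it, x from handle to tip
- brush: wooden-handled brush lying down, 160 mm long; origin under it, x from handle to bristles
- mouse: black computer mouse, 104 x 60 x 33 mm; origin under its centre
- parts_tray: white divided parts tray, 100 x 160 x 28 mm; origin under its centre
Not all that is in view belongs to the job. What is shaped like the gauge but blue, purple or turquoise is not meant.

How it is judged:
On the way, in this order (a step that is already met when the one before it is completed fails the run):
1. the frame lies shut over the display (value of joint frame below 0.04 rad), for 0.2 s.
2. with the frame shut, the upright gauge presses the cross at about 3 N (value of joint frame below 0.04 rad and horizontal distance between gauge_tip and cross_mark below 0.006 m and contact force between gauge and display between 1.8 and 4.2 N and angle between gauge's own z axis and vertical below 0.14 rad), for 0.2 s.
At the end, for the whole second after the job is handed in: Frame shut (under 0.04 rad); gauge still and gripped, clear of its rest, within 8 degrees of upright, its tip within 6 mm of the cross centre and pressing the screen with 1.8 to 4.2 N (plunger 6 to 14 mm in), no other part of it leaning on the jig; kept for the last second (all of step 2 and contact force between the fingers and gauge above 2 N and contact force between gauge and rest below 0.1 N and contact force between gauge and jig below 4.5 N and linear speed of gauge below 0.02 m/s); the arm keeps its last pose, push and grip.
It fails at once if the gauge is pressed on the screen to the end of its range (plunger over 19.5 mm in, or 8 N) (contact force between gauge and display above 8 N or value of joint plunger above 0.0195 m).
It fails at once if the robot touches the screen (contact force between any of the arm, the fingers and display above 0.5 N).
It fails at once if another thing on the bench is moved by more than 30 mm (distance of any of spray_bottle, torch, spool, screwdriver, brush, mouse, parts_tray from where it was at the start of the episode above 0.03 m).
It also fails if it takes over 50 s, if anything falls off the work surface, if the arm or the gripper's body presses on something with over 40 N, if the wrist force passes 120 N, or if a joint passes its speed limit or range.

## Working session

There is one attempt and no reset: what is moved stays moved. The work goes in short steps, Python scripts to look and compute and a tool call to move; the robot and the scene stay as the last step left them, time stands still between calls to the robot, and variables do not carry over. Pictures are saved under pics/ and viewed, at most 10 in all, crops included, and the job is handed in when it is done.

Besides the shell and the picture viewer there is one more tool, called after "Request:" as name(argument=value, ...) on one line, values as JSON. send_rows: Moves the arm, as the interface text tells. Its arguments: {"type":"object","properties":{"deltas":{"type":"array"},"fingers":{"type":"number"},"force":{"type":"number"}},"required":["deltas"]}

```bash
mkdir -p pics; ls
cat > h.py <<'E'
import numpy as np, cv2
from station import env
def snap(n,save=None):
    P=env.camera_params(n); im,d=env.snapshot(n)
    if save: cv2.imwrite(f'pics/{save}.png',im[:,:,::-1])
    return P,im,d
def world(P,d,us,vs):
    us=np.asarray(us,float);vs=np.asarray(vs,float)
    z=d[vs.round().astype(int),us.round().astype(int)]
    c=np.stack([(us-P['cx'])/P['fx']*z,(vs-P['cy'])/P['fy']*z,z],-1)
    w=(c-np.asarray(P['t']))@np.asarray(P['R'])
    return w[z>0]
def proj(P,X):
    c=np.atleast_2d(X)@np.asarray(P['R']).T+P['t']
    return np.stack([c[:,0]/c[:,2]*P['fx']+P['cx'],c[:,1]/c[:,2]*P['fy']+P['cy']],-1)
def mask_pts(P,d,m,er=1):
    m=cv2.erode(m.astype('uint8'),np.ones((3,3)),iterations=er) if er else m
    v,u=np.nonzero(m); return world(P,d,u,v)
E
python3 - <<'E'
from h import *
for n in ('scene','side'):
    P,im,d=snap(n,n+'0'); print(n,np.round(P['R'],3).tolist(),P['t'],P['fx'],P['cx'],P['cy'])
    for q in ('jig','display','frame_tab','cross_mark','rest','gauge','frame'):
        for r in env.trace(n,q)[:3]:
            w=mask_pts(P,d,r['mask'])
            print(q,round(r['score'],2),np.round(r['box']).tolist(), np.round(np.median(w,0),3) if len(w) else None)
s=env.sense();print(s)
E
```

```text
pics
scene [[0.702, 0.712, 0.02], [0.488, -0.46, -0.742], [-0.519, 0.531, -0.67]] [-0.39658544 -0.1088737   1.84734975] 517.2832787058533 326.86243628638766 194.19932133724242
jig 0.79 [277.0, 284.0, 94.0, 92.0] [ 0.608 -0.23   0.065]
display 0.6 [274.0, 279.0, 45.0, 30.0] [ 0.576 -0.196  0.048]
display 0.55 [347.0, 174.0, 35.0, 21.0] [0.374 0.246 0.022]
display 0.27 [283.0, 275.0, 70.0, 80.0] [ 0.626 -0.223  0.121]
frame_tab 0.84 [281.0, 276.0, 74.0, 81.0] [ 0.622 -0.226  0.127]
rest 0.98 [376.0, 216.0, 43.0, 37.0] [0.6   0.19  0.016]
gauge 0.67 [440.0, 226.0, 30.0, 34.0] [0.738 0.318 0.021]
gauge 0.57 [376.0, 288.0, 63.0, 60.0] [ 0.763 -0.007  0.009]
gauge 0.52 [437.0, 140.0, 18.0, 4.0] [0.466 0.68  0.017]
frame 0.69 [281.0, 275.0, 70.0, 78.0] [ 0.624 -0.224  0.124]
side [[-0.988, -0.152, 0.001], [-0.103, 0.666, -0.739], [0.112, -0.73, -0.674]] [0.49151439 0.0726011  1.3800061 ] 430.0478340770646 321.3049489256201 197.45388462639363
jig 0.75 [305.0, 146.0, 53.0, 75.0] [ 0.584 -0.173  0.047]
jig 0.4 [244.0, 192.0, 41.0, 38.0] [ 0.759 -0.014  0.014]
display 0.67 [308.0, 153.0, 26.0, 
[... 554 characters left out ...]
 1.13912849e+00, -8.45866414e-02]), 'joint_vel': array([-0.00025109,  0.00205903, -0.00132396, -0.00136237, -0.00029747,
        0.0002423 ]), 'joint_efforts': array([ 1.54515277e-03, -5.05989933e+01, -2.91661763e+01,  9.75155785e-05,
        3.77807655e-04, -3.31766034e-05]), 'eef_pos': array([0.1587236 , 0.52657526, 0.23129878]), 'ee_rot': array([[-9.57432370e-01,  2.88657680e-01, -3.85096074e-06],
       [ 2.88657680e-01,  9.57432370e-01, -2.01338176e-05],
       [-2.12474661e-06, -2.03883781e-05, -1.00000000e+00]]), 'wrist_force': array([-1.44524417,  0.08159584,  0.52383186]), 'moment': array([ 0.05981645, -0.01226512, -0.01999587]), 'grip_force': 0.0, 'grip_width': 0.08552747477322399}
```

Run:
```python
import cv2,numpy as np
a=cv2.imread('pics/scene0.png');b=cv2.imread('pics/side0.png')
x=cv2.resize(a[130:350,200:500],(800,587));y=cv2.resize(b[100:340,170:460],(725,600))
cv2.imwrite('pics/v1.png',x);cv2.imwrite('pics/v2.png',y)
```

```text
(no output)
```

View pics/v1.png

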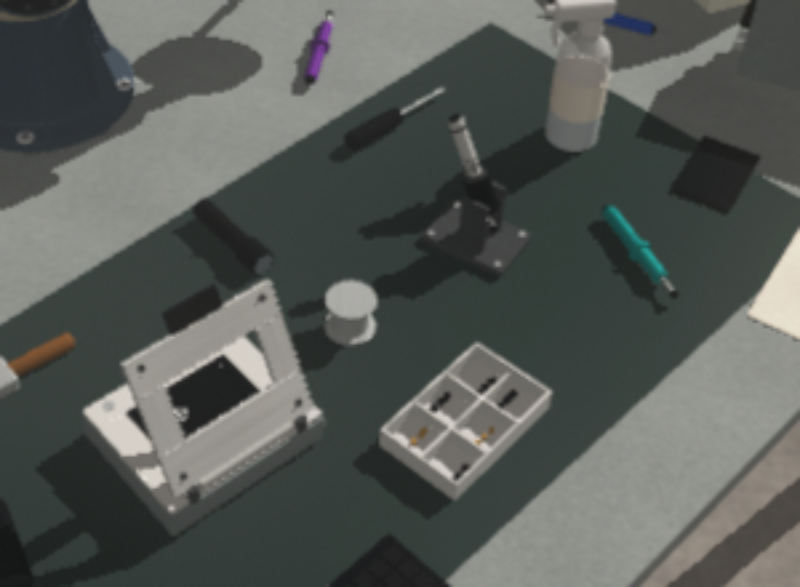

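View pics/v2.png

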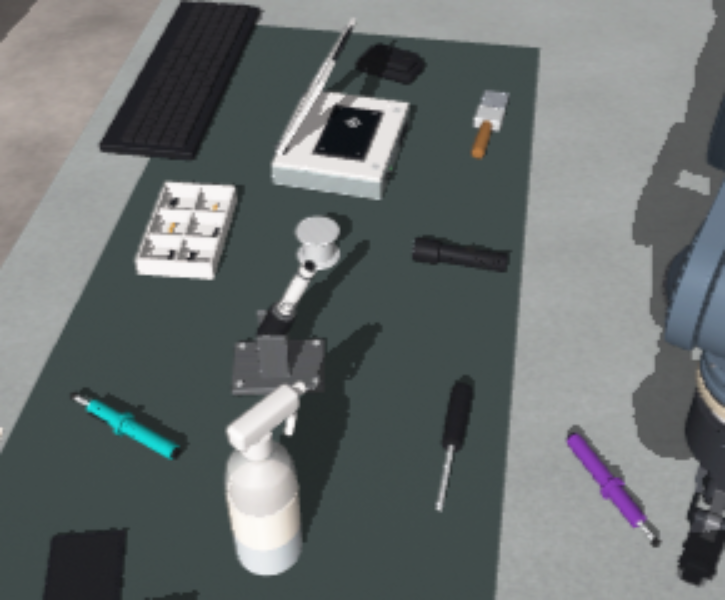

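```bash
cat > m.py <<'E'
from h import *
C=[]
G={}
for n in ('scene','side'):
    P,im,d=snap(n)
    v,u=np.nonzero(d>0); w=world(P,d,u,v); col=im[v,u]
    G[n]=(P,im,d,w,col)
    s=(abs(w[:,0]-.6)<.16)&(abs(w[:,1]+.2)<.18)
    t=w[s&(abs(w[:,2]-.046)<.003)]
    r=cv2.minAreaRect(t[:,:2].astype('float32')*1000); print(n,'top',len(t),r, cv2.boxPoints(r).round(0).tolist())
    f=w[s&(w[:,2]>.075)]
    c=np.median(f,0)
    # ransac plane
    best=None;rng=np.random.default_rng(0)
    for _ in range(500):
        a=f[rng.choice(len(f),3,False)];nn=np.cross(a[1]-a[0],a[2]-a[0]);L=np.linalg.norm(nn)
        if L<1e-6: continue
        nn/=L; e=abs((f-a[0])@nn)<.003
        if best is None or e.sum()>best.sum(): best=e
    g=f[best];c=g.mean(0);nn=np.linalg.svd(g-c,full_matrices=False)[2][2];nn*=np.sign(nn[2])
    print('frame plane',len(f),len(g),c.round(4),nn.round(4),'tilt',np.arccos(nn[2]).round(3),'az',np.arctan2(nn[1],nn[0]).round(3))
    ax=np.array([-nn[1],nn[0],0])/np.hypot(*nn[:2]);up=np.cross(nn,ax);up*=np.sign(up[2])
    print(' along axis',np.percentile((g-c)@ax,[0,1,99,100]).round(3),'up',np.percentile((g-c)@up,[0,1,99,100]).round(3),'top z',g[:,2].max().round(3), 'axis dir',ax.round(3))
    top=f[np.argsort(-f[:,2])[:25]];print(' top pts',top.mean(0).round(3))
    # gauge
    s=(abs(w[:,0]-.58)<.12)&(abs(w[:,1]-.19)<.12)&(w[:,2]>.03)&(w[:,2]<.25)
    print('rest-col', np.percentile(w[s],[0,50,100],axis=0).round(3).tolist())
    b=s&(col.min(1)>90)&(w[:,2]>.09); q=w[b]; print('barrel',len(q))
    for lo in np.arange(.09,.2,.015):
        k=q[(q[:,2]>=lo)&(q[:,2]<lo+.015)]
        if len(k): print('  ',round(lo,3),len(k),k.mean(0).round(4))
    for q_ in ('gauge','rest','rest_mouth','gauge_grip'):
        for r in env.trace(n,q_)[:4]:
            x=mask_pts(P,d,r['mask'],0);
            if len(x) and abs(np.median(x[:,0])-.58)<.1 and abs(np.median(x[:,1])-.19)<.1: print(q_,r['score'],np.median(x,0).round(3),r['box'])
    # base of rest
    s=(abs(w[:,0]-.6)<.12)&(abs(w[:,1]-.2)<.12)&(abs(w[:,2]-.012)<.003);t=w[s]
    print('base',len(t),cv2.minAreaRect(t[:,:2].astype('float32')*1000))
np.savez('clouds.npz',**{n+k:G[n][i] for n in G for k,i in (('w',3),('c',4))})
E
python3 m.py
```

```text
scene top 1100 ((590.6722412109375, -167.15676879882812), (291.7871398925781, 161.6258087158203), 85.4594497680664) [[499.0, -306.0], [660.0, -319.0], [683.0, -28.0], [522.0, -15.0]]
frame plane 2272 1804 [ 0.6149 -0.2237  0.1409] [ 0.8801 -0.0682  0.4699] tilt 1.082 az -0.077
 along axis [-0.083 -0.081  0.087  0.089] up [-0.076 -0.074  0.075  0.078] top z 0.211 axis dir [0.077 0.997 0.   ]
 top pts [ 0.579 -0.216  0.208]
rest-col [[0.536, 0.177, 0.03], [0.589, 0.194, 0.085], [0.617, 0.233, 0.176]]
barrel 75
   0.105 9 [0.5814 0.2032 0.1122]
   0.12 18 [0.5711 0.199  0.1289]
   0.135 22 [0.5637 0.1976 0.1428]
   0.15 16 [0.5581 0.1952 0.1569]
   0.165 10 [0.5529 0.196  0.1693]
gauge 0.54 [0.563 0.196 0.132] [378.8, 194.2, 18.3, 44.7]
rest 0.83 [0.6   0.19  0.015] [376.1, 215.3, 41.5, 36.3]
rest 0.19 [0.565 0.196 0.13 ] [375.4, 187.4, 13.4, 28.8]
rest_mouth 0.71 [0.599 0.19  0.014] [379.9, 216.9, 40.0, 38.1]
gauge_grip 0.66 [0.566 0.196 0.136] [375.9, 185.6, 10.9, 27.1]
base 347 ((588.662841796875, 179.23651123046875), (163.35716247558594, 155.4718017578125), 15.213753700256348)
side 
[... 359 characters left out ...]
s dir [0.068 0.998 0.   ]
 top pts [ 0.576 -0.208  0.206]
rest-col [[0.536, 0.187, 0.03], [0.577, 0.218, 0.09], [0.61, 0.236, 0.176]]
barrel 144
   0.09 3 [0.5715 0.2134 0.1031]
   0.105 38 [0.574  0.2128 0.1117]
   0.12 26 [0.5651 0.2102 0.1276]
   0.135 28 [0.5578 0.2091 0.1425]
   0.15 26 [0.5519 0.2087 0.1571]
   0.165 23 [0.5461 0.2049 0.1684]
gauge 0.73 [0.563 0.209 0.13 ] [287.9, 216.9, 22.1, 22.2]
rest 0.59 [0.584 0.226 0.014] [281.2, 240.8, 38.5, 33.7]
rest_mouth 0.62 [0.583 0.225 0.014] [281.4, 239.8, 33.1, 35.9]
gauge_grip 0.55 [0.562 0.209 0.135] [287.6, 216.6, 16.5, 23.8]
base 447 ((586.8719482421875, 209.79931640625), (108.28455352783203, 83.12615966796875), 11.476109504699707)
```

```bash
cat >> h.py <<'E'
from scipy.spatial.transform import Rotation as Ro
def down(az):  # tool down, tool y at azimuth az
    y=np.array([np.cos(az),np.sin(az),0]);z=np.array([0,0,-1.]);return np.stack([np.cross(y,z),y,z],1)
def delta(p,R,p0=None,R0=None):
    s=env.sense(); p0=s['eef_pos'] if p0 is None else np.asarray(p0); R0=s['ee_rot'] if R0 is None else R0
    d=R0.T@(np.asarray(p)-p0); r=Ro.from_matrix(R0.T@R).as_rotvec()/2/np.pi
    return np.r_[d,r].round(4).tolist()
E
python3 - <<'E'
from h import *
R=down(1.498)
print(delta([.40,.2,.38],R)); print(delta([.645,-.213,.33],R,[.40,.2,.38],R))
E
```

```text
[-0.3253, -0.243, -0.1487, -0.0, 0.0, -0.035]
[-0.2744, -0.3941, 0.05, 0.0, 0.0, 0.0]
```

Request:
send_rows(deltas=[0, 0, -0.12, 0, 0, 0, 0, 0, -0.12, 0, 0, 0, 0, 0, -0.12, 0, 0, 0, -0.325, -0.243, -0.149, 0, 0, -0.035, -0.325, -0.243, -0.149, 0, 0, -0.035, -0.325, -0.243, -0.149, 0, 0, -0.035, -0.325, -0.243, -0.149, 0, 0, -0.035, -0.325, -0.243, -0.149, 0, 0, -0.035, -0.325, -0.243, -0.149, 0, 0, -0.035, -0.325, -0.243, -0.149, 0, 0, -0.035], fingers=0)

```text
clock: 2.13
eef_pos: [0.331, 0.2923, 0.3723]
ee_rot: [[-0.997, 0.072, 0.001], [0.072, 0.997, 0.0], [-0.0, 0.0, -1.0]]
wrist_force: [-0.1, 0.4, -0.7]
grip_width: -0.0
grip_force: 0.0
```

Run:
```python
from h import *
R=down(1.498);s=env.sense();print(s['eef_pos'],s['ee_rot'].round(3).tolist(),s['grip_width'])
print(delta([.40,.2,.38],R));print(delta([.645,-.213,.36],R))
```

```text
[0.33102749 0.29227615 0.37232774] [[-0.997, 0.072, 0.001], [0.072, 0.997, 0.0], [-0.0, 0.0, -1.0]] -1.3223879703204032e-05
[-0.0755, -0.087, -0.0077, 0.0001, 0.0001, 0.0]
[-0.3498, -0.4812, 0.0123, 0.0001, 0.0001, 0.0]
```

Request:
send_rows(deltas=[-0.35, -0.481, 0.012, 0, 0, 0, -0.35, -0.481, 0.012, 0, 0, 0, -0.35, -0.481, 0.012, 0, 0, 0, -0.35, -0.481, 0.012, 0, 0, 0, -0.35, -0.481, 0.012, 0, 0, 0, -0.35, -0.481, 0.012, 0, 0, 0, -0.35, -0.481, 0.012, 0, 0, 0, -0.35, -0.481, 0.012, 0, 0, 0, -0.35, -0.481, 0.012, 0, 0, 0, -0.35, -0.481, 0.012, 0, 0, 0])

```text
clock: 2.97
eef_pos: [0.551, -0.0618, 0.3636]
ee_rot: [[-0.997, 0.073, 0.0], [0.073, 0.997, 0.0], [-0.0, 0.0, -1.0]]
wrist_force: [0.3, 0.6, 0.3]
grip_width: -0.0002
grip_force: 0.0
```

Run:
```python
from h import *
R=down(1.498);s=env.sense();print(s['eef_pos'],s['qpos'].round(2))
print(delta([.645,-.213,.33],R))
```

```text
[ 0.55101838 -0.0618303   0.36359226] [-0.2   0.26  1.45  0.    1.43 -1.69]
[-0.1048, -0.1439, 0.0336, 0.0, 0.0, -0.0001]
```

Request:
send_rows(deltas=[-0.105, -0.144, 0.034, 0, 0, 0, -0.105, -0.144, 0.034, 0, 0, 0, -0.105, -0.144, 0.034, 0, 0, 0, -0.105, -0.144, 0.034, 0, 0, 0, -0.105, -0.144, 0.034, 0, 0, 0, -0.105, -0.144, 0.034, 0, 0, 0, -0.105, -0.144, 0.034, 0, 0, 0])

```text
clock: 3.55
eef_pos: [0.6445, -0.2114, 0.3287]
ee_rot: [[-0.997, 0.074, -0.001], [0.074, 0.997, 0.001], [0.001, 0.001, -1.0]]
wrist_force: [-0.9, 0.8, 0.5]
grip_width: -0.0002
grip_force: 0.0
```

Run:
```python
from h import *
P,im,d=snap('wrist','wrist1');print(P['R'].round(2).tolist(),-P['R'].T@P['t'],P['fx'])
w=world(P,d,*np.meshgrid(np.arange(640),np.arange(400)));
s=(w[:,2]>.07)&(w[:,2]<.22)&(abs(w[:,1]+.2)<.15);f=w[s];print(len(f))
if len(f):
    print(np.percentile(f,[0,50,100],axis=0).round(3)); print(f[np.argsort(-f[:,2])[:40]].mean(0))
for q in ('cross_mark','frame_tab','display'):
    for r in env.trace('wrist',q)[:2]:
        x=mask_pts(P,d,r['mask'],0);print(q,r['score'],r['box'],np.median(x,0).round(3) if len(x) else None)
jx=np.array([.9973,-.073,0]);H=np.array([.662,-.224,.053])
s=env.sense();p0=s['eef_pos'];R=down(1.498);print(p0)
print('down',delta([.645,-.215,.2],R))
for th in (1.07,.95,.8,.65,.5,.35,.2,.1,0,-.02):
    n=np.array([np.sin(th)*jx[0],np.sin(th)*jx[1],np.cos(th)])
    C=H-jx*.164*np.cos(th)+[0,0,.164*np.sin(th)]+n*.003
    T=C+jx*.011; print(th,T.round(3),delta(T,R,[.645,-.215,.2],R)[:3])
```

```text
[[0.07, 1.0, 0.0], [0.95, -0.07, 0.3], [0.3, -0.02, -0.96]] [ 0.57009418 -0.20579902  0.47265786] 346.21547355459796
9279
[[ 0.574 -0.304  0.07 ]
 [ 0.602 -0.216  0.171]
 [ 0.662 -0.13   0.21 ]]
[ 0.57933382 -0.21576967  0.20932908]
cross_mark 0.54 [295.9, 91.9, 2.6, 8.8] [ 0.57  -0.235  0.05 ]
cross_mark 0.46 [310.0, 101.0, 209.7, 147.3] [ 0.582 -0.214  0.05 ]
frame_tab 0.9 [312.4, 133.8, 212.9, 68.9] [ 0.604 -0.216  0.168]
display 0.61 [315.5, 87.2, 107.6, 46.6] [ 0.56  -0.21   0.049]
[ 0.64444055 -0.20994569  0.3304618 ]
down [-0.0008, -0.005, 0.1305, -0.0, 0.0002, 0.0002]
1.07 [ 0.597 -0.219  0.198] [0.0475, -0.0077, 0.0017]
0.95 [ 0.58  -0.218  0.188] [0.0643, -0.0077, 0.0119]
0.8 [ 0.561 -0.217  0.173] [0.0835, -0.0077, 0.0273]
0.65 [ 0.545 -0.215  0.155] [0.1001, -0.0077, 0.0454]
0.5 [ 0.531 -0.214  0.134] [0.1139, -0.0077, 0.0657]
0.35 [ 0.52  -0.214  0.112] [0.1244, -0.0077, 0.0879]
0.2 [ 0.513 -0.213  0.089] [0.1315, -0.0077, 0.1115]
0.1 [ 0.511 -0.213  0.072] [0.1343, -0.0077, 0.1276]
0 [ 0.509 -0.213  0.056] [0.1354, -0.0077, 0.144]
-0.02 [ 0.509 -0.213  0.053] [0.1354, -0.0077, 0.1473]
```

View pics/wrist1.png

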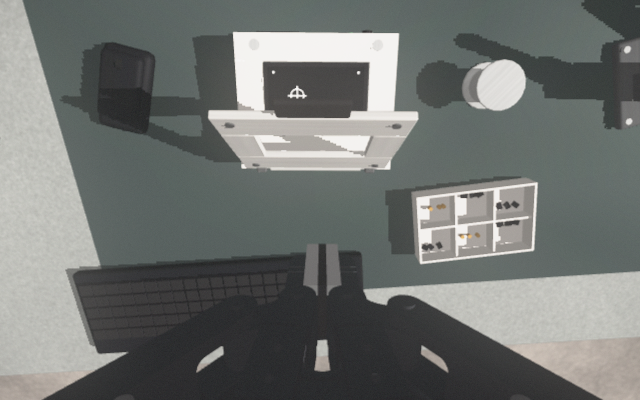

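Run:
```python
from h import *
P,im,d=snap('wrist')
for u in (240,312,345,390):
  for v in range(100,130,2):
    w=world(P,d,[u],[v]); print(u,v,im[v,u].tolist(),w.round(3).tolist())
```

```text
240 100 [244, 242, 240] [[0.577, -0.303, 0.047]]
240 102 [221, 216, 210] [[0.579, -0.303, 0.048]]
240 104 [171, 165, 160] [[0.581, -0.303, 0.047]]
240 106 [171, 166, 161] [[0.584, -0.304, 0.047]]
240 108 [171, 167, 160] [[0.586, -0.304, 0.048]]
240 110 [219, 215, 210] [[0.582, -0.272, 0.184]]
240 112 [236, 234, 230] [[0.584, -0.272, 0.186]]
240 114 [234, 231, 226] [[0.585, -0.272, 0.187]]
240 116 [235, 231, 227] [[0.587, -0.272, 0.188]]
240 118 [223, 220, 215] [[0.588, -0.272, 0.188]]
240 120 [189, 184, 177] [[0.59, -0.273, 0.184]]
240 122 [188, 184, 177] [[0.592, -0.275, 0.18]]
240 124 [191, 185, 180] [[0.594, -0.276, 0.176]]
240 126 [191, 187, 180] [[0.596, -0.277, 0.172]]
240 128 [188, 183, 178] [[0.598, -0.278, 0.168]]
312 100 [81, 79, 76] [[0.578, -0.212, 0.207]]
312 102 [83, 82, 80] [[0.579, -0.212, 0.208]]
312 104 [76, 75, 73] [[0.581, -0.213, 0.208]]
312 106 [79, 77, 75] [[0.582, -0.213, 0.207]]
312 108 [76, 74, 73] [[0.584, -0.213, 0.203]]
312 110 [77, 73, 72] [[0.586, -0.213, 0.2]]
312 112 [78, 76, 75] [[0.587, -0.213, 0.196]]
312 114 [79, 76, 74] [[0.589, -0.214, 0.193]]
3
[... 1070 characters left out ...]
 -0.125, 0.047]]
390 102 [244, 243, 241] [[0.592, -0.125, 0.048]]
390 104 [244, 243, 241] [[0.594, -0.124, 0.046]]
390 106 [244, 243, 241] [[0.596, -0.125, 0.047]]
390 108 [244, 242, 241] [[0.599, -0.125, 0.048]]
390 110 [240, 238, 235] [[0.601, -0.125, 0.048]]
390 112 [230, 227, 222] [[0.593, -0.151, 0.186]]
390 114 [234, 231, 227] [[0.594, -0.151, 0.187]]
390 116 [235, 232, 228] [[0.596, -0.151, 0.187]]
390 118 [237, 234, 232] [[0.597, -0.151, 0.188]]
390 120 [208, 204, 196] [[0.599, -0.151, 0.187]]
390 122 [190, 185, 180] [[0.601, -0.15, 0.182]]
390 124 [153, 150, 145] [[0.603, -0.15, 0.181]]
390 126 [115, 113, 111] [[0.605, -0.149, 0.178]]
390 128 [174, 171, 165] [[0.607, -0.148, 0.171]]
```

Request:
send_rows(deltas=[-0.001, -0.004, 0.04, 0, 0, 0, -0.001, -0.004, 0.08, 0, 0, 0, -0.001, -0.004, 0.115, 0, 0, 0, -0.001, -0.004, 0.131, 0, 0, 0, -0.001, -0.004, 0.131, 0, 0, 0, 0.02, -0.004, 0.131, 0, 0, 0, 0.035, -0.004, 0.131, 0, 0, 0, 0.047, -0.004, 0.133, 0, 0, 0])

```text
clock: 4.47
eef_pos: [0.5973, -0.2113, 0.1991]
ee_rot: [[-0.997, 0.072, 0.003], [0.072, 0.997, -0.001], [-0.003, -0.001, -1.0]]
wrist_force: [-0.5, -0.1, 0.4]
grip_width: -0.0004
grip_force: 0.0
```

Request:
send_rows(deltas=[0.009, 0, 0.004, 0, 0, 0, 0.017, 0, 0.01, 0, 0, 0, 0.027, 0, 0.017, 0, 0, 0, 0.036, 0, 0.025, 0, 0, 0, 0.045, 0, 0.034, 0, 0, 0, 0.053, 0, 0.044, 0, 0, 0, 0.06, 0, 0.054, 0, 0, 0, 0.067, 0, 0.064, 0, 0, 0, 0.072, 0, 0.075, 0, 0, 0, 0.077, 0, 0.086, 0, 0, 0])

```text
clock: 5.3
eef_pos: [0.5216, -0.2061, 0.1126]
ee_rot: [[-0.997, 0.072, 0.003], [0.072, 0.997, -0.002], [-0.004, -0.001, -1.0]]
wrist_force: [1.0, -0.3, 0.7]
grip_width: 0.0002
grip_force: 0.6
```

Request:
send_rows(deltas=[0.004, 0, 0.012, 0, 0, 0, 0.007, 0, 0.024, 0, 0, 0, 0.009, 0, 0.032, 0, 0, 0, 0.01, 0, 0.04, 0, 0, 0, 0.011, 0, 0.048, 0, 0, 0, 0.011, 0, 0.053, 0, 0, 0, 0.011, 0, 0.057, 0, 0, 0, 0.011, 0, 0.059, 0, 0, 0, 0.011, 0, 0.059, 0, 0, 0])

```text
clock: 6.05
eef_pos: [0.5102, -0.2054, 0.0563]
ee_rot: [[-0.997, 0.072, 0.001], [0.072, 0.997, -0.001], [-0.001, -0.001, -1.0]]
wrist_force: [-23.2, 9.5, 61.4]
grip_width: -0.0001
grip_force: 31.1
```

Run:
```python
from h import *
for n in ('side','scene'):
    P,im,d=snap(n,n+'2')
    v,u=np.nonzero(d>0);w=world(P,d,u,v)
    s=(w[:,0]>.56)&(w[:,0]<.67)&(abs(w[:,1]+.22)<.09)&(w[:,2]>.03)&(w[:,2]<.09)
    f=w[s&(abs(w[:,2]-.057)<.008)]
    A=np.c_[f[:,:2],np.ones(len(f))];k=abs(f[:,2]-np.median(f[:,2]))<.006
    print(n,len(f),np.percentile(w[s][:,2],[5,50,95]).round(4),np.linalg.lstsq(A[k],f[k][:,2],rcond=None)[0].round(3))
    for r in env.trace(n,'cross_mark')[:2]:
        x=mask_pts(P,d,r['mask'],0);print(r['score'],r['box'],np.median(x,0).round(4) if len(x) else 0)
print(env.sense()['wrist_force'],env.sense()['eef_pos'])
```

```text
side 688 [0.0463 0.0562 0.0608] [ 0.017 -0.002  0.046]
scene 1715 [0.0389 0.0548 0.0606] [ 0.021 -0.003  0.043]
[-22.34503897   9.17774897  62.11075797] [ 0.51019141 -0.20541568  0.05622308]
```

Request:
send_rows(deltas=[0, 0, -0.02, 0, 0, 0, 0, 0, -0.06, 0, 0, 0, 0, 0, -0.1, 0, 0, 0, 0, 0, -0.14, 0, 0, 0, 0, 0, -0.18, 0, 0, 0, 0, 0, -0.22, 0, 0, 0, 0, 0, -0.25, 0, 0, 0, 0, 0, -0.25, 0, 0, 0, 0, 0, -0.25, 0, 0, 0], fingers=1)

```text
clock: 7.0
eef_pos: [0.5102, -0.2053, 0.3031]
ee_rot: [[-0.997, 0.073, 0.003], [0.073, 0.997, -0.002], [-0.003, -0.001, -1.0]]
wrist_force: [0.0, 0.1, -1.1]
grip_width: 0.0853
grip_force: 0.0
```

Run:
```python
from h import *
P,im,d=snap('wrist','wrist3');print(env.sense()['eef_pos'])
for r in env.trace('wrist','cross_mark')[:3]:
    x=mask_pts(P,d,r['mask'],0);print(r['score'],r['box'],np.median(x,0).round(4) if len(x) else 0)
for r in env.trace('wrist','display')[:2]:
    m=r['mask'];x=mask_pts(P,d,m,0);x=x[abs(x[:,2]-.048)<.008];print(r['score'],r['box'],np.median(x,0).round(4))
v,u=np.nonzero(d>0);w=world(P,d,u,v)
s=(abs(w[:,0]-.58)<.1)&(abs(w[:,1]+.21)<.1)&(abs(w[:,2]-.057)<.007);f=w[s]
print('frame z',np.linalg.lstsq(np.c_[f[:,:2]-[.58,-.21],np.ones(len(f))],f[:,2],rcond=None)[0].round(4))
cv2.imwrite('pics/v3.png',cv2.resize(im[60:320,170:470,::-1],(690,598),interpolation=cv2.INTER_CUBIC))
```

```text
[ 0.50962273 -0.20506532  0.30133098]
0.53 [301.4, 210.2, 13.7, 17.2] [ 0.5745 -0.2364  0.0498]
0.95 [318.8, 213.1, 95.0, 50.7] [ 0.5803 -0.2136  0.0495]
frame z [ 0.0038 -0.      0.0575]
```

View pics/v3.png

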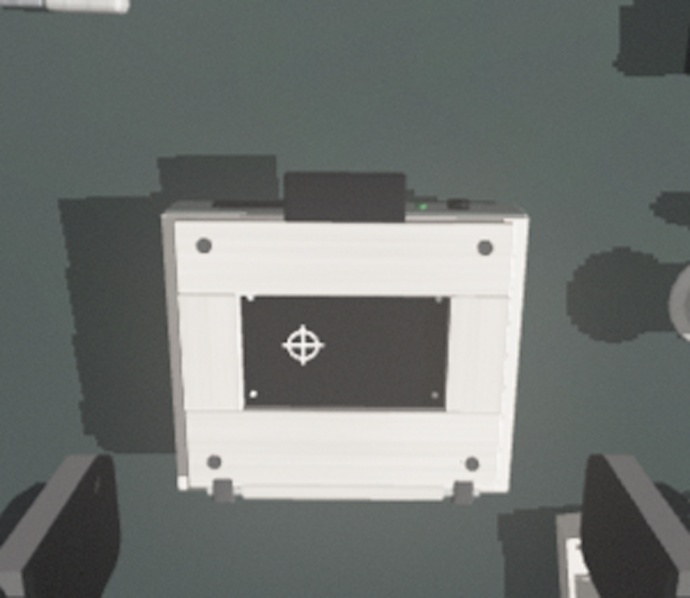

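Run:
```python
from h import *
print(delta([.49,.19,.33],down(1.80)))
```

```text
[0.048, 0.3925, -0.0295, 0.0002, -0.0003, -0.0481]
```

Request:
send_rows(deltas=[0.048, 0.392, -0.03, 0, 0, -0.048, 0.048, 0.392, -0.03, 0, 0, -0.048, 0.048, 0.392, -0.03, 0, 0, -0.048, 0.048, 0.392, -0.03, 0, 0, -0.048, 0.048, 0.392, -0.03, 0, 0, -0.048, 0.048, 0.392, -0.03, 0, 0, -0.048, 0.048, 0.392, -0.03, 0, 0, -0.048, 0.048, 0.392, -0.03, 0, 0, -0.048, 0.048, 0.392, -0.03, 0, 0, -0.048, 0.048, 0.392, -0.03, 0, 0, -0.048], fingers=1)

```text
clock: 7.98
eef_pos: [0.4893, 0.193, 0.3304]
ee_rot: [[-0.973, -0.229, -0.002], [-0.229, 0.973, 0.0], [0.002, 0.001, -1.0]]
wrist_force: [1.2, -0.2, -0.0]
grip_width: 0.0852
grip_force: 0.0
```

Request:
send_rows(deltas=[0, 0.0, 0, 0, 0, 0, 0, 0.0, 0, 0, 0, 0, 0, 0.0, 0, 0, 0, 0])

```text
clock: 8.23
eef_pos: [0.4901, 0.1888, 0.3305]
ee_rot: [[-0.974, -0.227, -0.002], [-0.227, 0.974, -0.001], [0.002, -0.0, -1.0]]
wrist_force: [-0.0, -0.8, -0.4]
grip_width: 0.0852
grip_force: 0.0
```

```bash
cat > g.py <<'E'
from h import *
import sys
P,im,d=snap('wrist',sys.argv[1]);print(env.sense()['eef_pos'],'cam',-P['R'].T@P['t'])
np.savez(sys.argv[1]+'.npz',im=im,d=d,**{k:P[k] for k in P})
for q in ('gauge','gauge_grip','rest'):
    for r in env.trace('wrist',q)[:2]:
        x=mask_pts(P,d,r['mask'],0);print(q,r['score'],r['box'],np.median(x,0).round(4) if len(x) else 0)
v,u=np.nonzero(d>0);w=world(P,d,u,v);col=im[v,u]
s=(abs(w[:,0]-.56)<.07)&(abs(w[:,1]-.2)<.06)&(w[:,2]>.1)&(w[:,2]<.2)&(col.min(1)>70)
q=w[s];print(len(q))
for lo in np.arange(.105,.185,.01):
    k=q[(q[:,2]>=lo)&(q[:,2]<lo+.01)]
    if len(k)>3: print('  ',round(lo,3),len(k),k.mean(0).round(4),np.ptp(k,axis=0).round(3))
E
python3 g.py w4
```

```text
[0.49026398 0.1884601  0.33075913] cam [0.41757328 0.17179385 0.47451819]
gauge 0.82 [321.1, 235.8, 22.4, 21.3] [0.5511 0.2011 0.1674]
gauge 0.6 [373.4, 320.2, 71.1, 72.0] [0.7303 0.3275 0.0216]
gauge_grip 0.97 [371.2, 322.1, 67.7, 77.7] [0.7332 0.3272 0.0212]
gauge_grip 0.71 [319.9, 235.6, 26.9, 18.7] [0.5504 0.201  0.168 ]
rest 0.8 [320.4, 218.1, 58.1, 78.8] [0.5759 0.2038 0.0133]
354
   0.105 131 [0.5847 0.2081 0.1082] [0.022 0.025 0.007]
   0.155 15 [0.549  0.1995 0.1623] [0.018 0.018 0.006]
   0.165 154 [0.5471 0.1996 0.1701] [0.019 0.017 0.01 ]
```

View pics/w4.png

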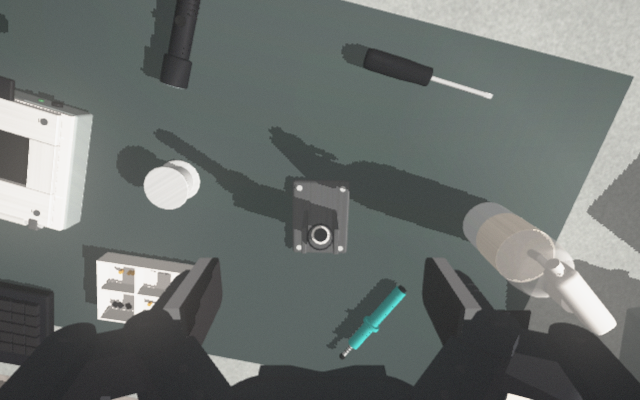

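```bash
cat > fit.py <<'E'
from h import *
from scipy.optimize import least_squares
c=np.load('clouds.npz');L={}
for n in ('scene','side'): L[n]=(c[n+'w'],c[n+'c'])
for f in ('w4','w5'):
    try: z=np.load(f+'.npz')
    except Exception: continue
    P={k:z[k] for k in ('R','t','fx','fy','cx','cy')};d=z['d'];v,u=np.nonzero(d>0);L[f]=(world(P,d,u,v),z['im'][v,u])
def axis(p):
    u=np.array([-np.sin(p[2])*np.cos(p[3]),-np.sin(p[2])*np.sin(p[3]),np.cos(p[2])]);return np.array([p[0],p[1],.15]),u
def res(p,q):
    a,u=axis(p);r=q-a;return np.linalg.norm(r-np.outer(r@u,u),axis=1)-.009
p0=[.5565,.2025,.44,.21];a,u=axis(p0)
S={}
for n,(w,col) in L.items():
    r=w-a;h=r@u;rad=np.linalg.norm(r-np.outer(h,u),axis=1)
    S[n]=w[(abs(h)<.1)&(h>-.035)&(h<.014)&(rad<.022)];print(n,len(S[n]))
for ks in [list(S)]+[[k] for k in S]:
    q=np.concatenate([S[k] for k in ks])
    wt=np.concatenate([np.full(len(S[k]),1/np.sqrt(max(len(S[k]),20))) for k in ks])
    f=lambda p:res(np.r_[p[:2],p0[2:]] if len(p)==2 else p,q)*wt
    for st in (p0[:2],p0):
        if len(q)<20: continue
        o=least_squares(f,st,loss='soft_l1',f_scale=.0005);print(ks,o.x.round(4),'rms',np.sqrt(np.mean((f(o.x)/wt)**2)).round(4))
E
python3 fit.py
python3 - <<'E'
from h import *
z=np.load('w4.npz');P={k:z[k] for k in ('R','t','fx','fy','cx','cy')}
b=world(P,z['d'],[299,343,299,341],[188,189,247,247]);print(b.round(4));
o=b[0]+b[1]-b[2]-b[3];print('base -x az',np.arctan2(o[1],o[0])+np.pi if o[0]<0 else np.arctan2(o[1],o[0]), 'c',b.mean(0))
E
```

```text
scene 83
side 84
w4 10
['scene', 'side', 'w4'] [0.5546 0.201 ] rms 0.0021
['scene', 'side', 'w4'] [0.5549 0.2011 0.3925 0.1541] rms 0.002
['scene'] [0.5536 0.199 ] rms 0.0024
['scene'] [0.5537 0.1989 0.4292 0.2247] rms 0.0024
['side'] [0.5538 0.2014] rms 0.0012
['side'] [0.5541 0.2018 0.418  0.1451] rms 0.0012
[[0.5524 0.1706 0.0143]
 [0.5398 0.23   0.0151]
 [0.6396 0.1891 0.0149]
 [0.6256 0.2486 0.0153]]
base -x az 0.21149826689678441 c [0.58935635 0.20959574 0.01489413]
```

```bash
cat >> h.py <<'E'
AZ=.211;TH=.44
U=np.array([-np.sin(TH)*np.cos(AZ),-np.sin(TH)*np.sin(AZ),np.cos(TH)])
_y=np.array([-np.sin(AZ),np.cos(AZ),0]);RG=np.stack([np.cross(_y,-U),_y,-U],1)
G=np.array([.5592,.2022,.1385])
E
python3 - <<'E'
from h import *
print((G+.081*U).round(3),delta(G+.081*U,RG))
E
```

```text
[0.525 0.195 0.212] [-0.0356, -0.0015, 0.1195, 0.0006, -0.0701, 0.0025]
```

Request:
send_rows(deltas=[-0.009, -0.0015, 0.03, 0, -0.0175, 0.001, -0.018, -0.0015, 0.06, 0, -0.035, 0.002, -0.027, -0.0015, 0.09, 0.0005, -0.0525, 0.0025, -0.0356, -0.0015, 0.1195, 0.0006, -0.0701, 0.0025, -0.0356, -0.0015, 0.1195, 0.0006, -0.0701, 0.0025, -0.0356, -0.0015, 0.1195, 0.0006, -0.0701, 0.0025, -0.0356, -0.0015, 0.1195, 0.0006, -0.0701, 0.0025])

```text
clock: 9.02
eef_pos: [0.5253, 0.1954, 0.2122]
ee_rot: [[-0.885, -0.21, 0.415], [-0.191, 0.978, 0.089], [-0.425, -0.0, -0.905]]
wrist_force: [0.4, 0.1, 0.1]
grip_width: 0.0854
grip_force: 0.0
```

```bash
python3 g.py w5; python3 fit.py;  python3 - <<'E'
from h import *
z=np.load('w5.npz');P={k:z[k] for k in ('R','t','fx','fy','cx','cy')}
print('proj cap,grip,mouth',proj(P,[G+.034*U,G,G-.043*U]).round(1).tolist())
print(delta(G-.019*U,RG), env.sense()['ee_rot'].round(3).tolist())
cv2.imwrite('pics/v5.png',cv2.resize(z['im'][100:400,160:480,::-1],(640,600)))
E
```

```text
[0.5260712  0.19566467 0.21321891] cam [0.40003726 0.16834521 0.31034963]
gauge 0.73 [322.6, 204.1, 31.1, 61.4] [0.5501 0.2003 0.1497]
gauge 0.61 [385.0, 247.0, 84.4, 69.6] [0.7245 0.3286 0.0207]
gauge_grip 0.82 [323.4, 204.9, 34.9, 59.4] [0.5509 0.2006 0.1481]
gauge_grip 0.59 [387.5, 245.7, 80.6, 66.8] [0.7249 0.3289 0.0205]
rest 0.68 [323.0, 142.7, 87.7, 121.4] [0.5734 0.2046 0.0132]
1364
   0.105 166 [0.5735 0.2053 0.1083] [0.024 0.026 0.01 ]
   0.115 105 [0.5625 0.2029 0.1201] [0.012 0.018 0.01 ]
   0.125 106 [0.558  0.2021 0.13  ] [0.013 0.018 0.01 ]
   0.135 123 [0.5533 0.2008 0.1401] [0.015 0.017 0.01 ]
   0.145 122 [0.5488 0.2002 0.1497] [0.013 0.018 0.01 ]
   0.155 186 [0.5441 0.199  0.1604] [0.014 0.017 0.01 ]
   0.165 286 [0.545  0.1992 0.1687] [0.016 0.017 0.01 ]
   0.175 6 [0.5504 0.1996 0.1757] [0.002 0.008 0.001]
scene 83
side 84
w4 10
w5 541
['scene', 'side', 'w4', 'w5'] [0.5555 0.2012] rms 0.0013
['scene', 'side', 'w4', 'w5'] [0.5557 0.2013 0.4179 0.1764] rms 0.0014
['scene'] [0.5536 0.199 ] rms 0.0024
['scene'] [0.5537 0.1989 0.4292 0.2247] rms 0.0024
['side'] [0.5538 0.2014] rms 0.0012
['side'] [0.5541 0.2018 0.418  0.1451] rms 0.0012
['w5'] [0.5565 0.2018] rms 0.0002
['w5'] [0.5565 0.2018 0.4421 0.2024] rms 0.0002
proj cap,grip,mouth [[321.3, 219.9], [321.4, 201.9], [321.5, 185.1]]
[0.0019, -0.0009, 0.1011, 0.0001, 0.0003, 0.0002] [[-0.884, -0.211, 0.418], [-0.191, 0.978, 0.09], [-0.428, -0.0, -0.904]]
```

View pics/v5.png

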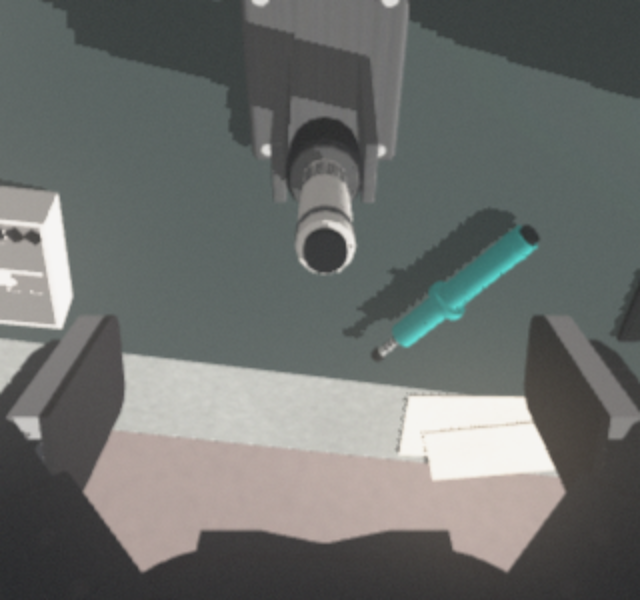

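Request:
send_rows(deltas=[0, -0.0008, 0.03, 0, 0, 0, 0, -0.0008, 0.06, 0, 0, 0, 0, -0.0008, 0.08, 0, 0, 0, 0, -0.0008, 0.095, 0, 0, 0, 0, -0.0008, 0.102, 0, 0, 0, 0, -0.0008, 0.102, 0, 0, 0, 0, -0.0008, 0.102, 0, 0, 0])

```text
clock: 9.8
eef_pos: [0.5683, 0.2043, 0.1205]
ee_rot: [[-0.884, -0.211, 0.417], [-0.191, 0.977, 0.09], [-0.427, -0.0, -0.904]]
wrist_force: [0.1, -0.1, 0.4]
grip_width: 0.0855
grip_force: 0.0
```

Request:
send_rows(deltas=[0, 0, 0, 0, 0, 0, 0, 0, 0, 0, 0, 0, 0, 0, 0, 0, 0, 0, 0, 0, 0, 0, 0, 0, 0, 0, 0, 0, 0, 0, 0, 0, 0, 0, 0, 0, 0, 0, 0, 0, 0, 0, 0, 0, 0, 0, 0, 0], fingers=0, force=50)

```text
clock: 10.47
eef_pos: [0.568, 0.2044, 0.1201]
ee_rot: [[-0.884, -0.211, 0.417], [-0.191, 0.977, 0.09], [-0.427, -0.0, -0.904]]
wrist_force: [-3.6, 0.3, 6.2]
grip_width: 0.0172
grip_force: 48.5
```

Request:
send_rows(deltas=[0, 0, -0.005, 0, 0, 0, 0, 0, -0.015, 0, 0, 0, 0, 0, -0.03, 0, 0, 0, 0, 0, -0.045, 0, 0, 0, 0, 0, -0.06, 0, 0, 0, 0, 0, -0.075, 0, 0, 0, 0, 0, -0.09, 0, 0, 0, 0, 0, -0.105, 0, 0, 0, 0, 0, -0.12, 0, 0, 0, 0, 0, -0.125, 0, 0, 0])

```text
clock: 11.3
eef_pos: [0.5155, 0.1931, 0.2352]
ee_rot: [[-0.883, -0.211, 0.419], [-0.191, 0.977, 0.09], [-0.428, -0.0, -0.904]]
wrist_force: [0.8, -0.1, -1.7]
grip_width: 0.0169
grip_force: 48.7
```

Run:
```python
from h import *
s=env.sense();print(s['eef_pos'],s['wrist_force'],s['grip_width'])
print(delta([.48,.15,.33],down(1.78)));print(delta([.5735,-.236,.24],down(1.5),[.48,.15,.33],down(1.78)))
```

```text
[0.51549558 0.1930846  0.23516965] [ 0.75266678 -0.13483652 -1.69690166] 0.0168938644381641
[-0.0011, -0.0346, -0.1044, 0.0001, 0.0705, 0.0006]
[-0.0113, -0.397, 0.09, 0.0, 0.0, 0.0446]
```

Request:
send_rows(deltas=[0, -0.01, -0.03, 0, 0, 0, 0, -0.02, -0.06, 0, 0.0176, 0, 0, -0.03, -0.09, 0, 0.035, 0, -0.001, -0.0346, -0.1044, 0, 0.053, 0, -0.001, -0.0346, -0.1044, 0, 0.0705, 0.0006, -0.001, -0.0346, -0.1044, 0, 0.0705, 0.0006, -0.001, -0.0346, -0.1044, 0, 0.0705, 0.0006])

```text
clock: 11.88
eef_pos: [0.4811, 0.1501, 0.3267]
ee_rot: [[-0.978, -0.207, -0.001], [-0.207, 0.978, 0.0], [0.001, 0.001, -1.0]]
wrist_force: [-0.8, 0.3, -1.8]
grip_width: 0.0166
grip_force: 49.1
```

Run:
```python
from h import *
s=env.sense();print(s['eef_pos'],s['wrist_force'],s['grip_width'])
print(delta([.5735,-.236,.26],down(1.5)))
```

```text
[0.48111079 0.15013368 0.32665876] [-0.80025939  0.31751482 -1.77605437] 0.016621723972208603
[-0.0104, -0.3969, 0.0664, 0.0001, -0.0002, 0.0445]
```

Request:
send_rows(deltas=[-0.01, -0.397, 0.066, 0, 0, 0.0445, -0.01, -0.397, 0.066, 0, 0, 0.0445, -0.01, -0.397, 0.066, 0, 0, 0.0445, -0.01, -0.397, 0.066, 0, 0, 0.0445, -0.01, -0.397, 0.066, 0, 0, 0.0445, -0.01, -0.397, 0.066, 0, 0, 0.0445, -0.01, -0.397, 0.066, 0, 0, 0.0445, -0.01, -0.397, 0.066, 0, 0, 0.0445, -0.01, -0.397, 0.066, 0, 0, 0.0445, -0.01, -0.397, 0.066, 0, 0, 0.0445])

```text
clock: 12.72
eef_pos: [0.5721, -0.2391, 0.2599]
ee_rot: [[-0.997, 0.072, -0.001], [0.072, 0.997, -0.001], [0.001, -0.001, -1.0]]
wrist_force: [0.1, -0.2, -1.2]
grip_width: 0.0173
grip_force: 49.2
```

Request:
send_rows(deltas=[0, 0, 0, 0, 0, 0, 0, 0, 0, 0, 0, 0, 0, 0, 0, 0, 0, 0])

```text
clock: 12.97
eef_pos: [0.5721, -0.2353, 0.2611]
ee_rot: [[-0.998, 0.07, -0.002], [0.07, 0.998, -0.0], [0.002, -0.0, -1.0]]
wrist_force: [0.2, 0.3, -1.2]
grip_width: 0.0166
grip_force: 49.3
```

```bash
cat > t.py <<'E'
from h import *
import sys
s=env.sense();print(s['eef_pos'].round(4),s['ee_rot'][:,2].round(3),s['wrist_force'].round(2),s['grip_width'])
T=s['eef_pos']
for n in ('scene','side','wrist'):
    P,im,d=snap(n,n+sys.argv[1])
    for q in ('cross_mark','gauge_tip'):
        for r in env.trace(n,q)[:2]:
            x=mask_pts(P,d,r['mask'],0);print(n,q,r['score'],r['box'],np.median(x,0).round(4) if len(x) else 0)
    v,u=np.nonzero(d>0);w=world(P,d,u,v);c=im[v,u]
    k=(np.hypot(w[:,0]-T[0],w[:,1]-T[1])<.025)&(w[:,2]<T[2]-.0)&(w[:,2]>.062)
    for lo in np.arange(T[2]-.11,T[2],.01):
        j=k&(w[:,2]>=lo)&(w[:,2]<lo+.01)
        if j.sum()>2: print('  ',round(lo-T[2],3),j.sum(),w[j].mean(0).round(4),np.ptp(w[j],axis=0).round(3),c[j].mean().round())
    print('lowest',w[k][:,2].min()-T[2] if k.any() else None)
    print('proj tip/cross',proj(P,[T-[0,0,.101],[.5745,-.2364,.048]]).round(1).tolist())
E
python3 t.py 6
```

```text
[ 0.5721 -0.2353  0.2611] [-0.002 -0.    -1.   ] [ 0.18  0.27 -1.23] 0.016557069227779008
scene cross_mark 0.28 [289.3, 220.8, 21.0, 25.7] [ 0.4139 -0.0169  0.0263]
   -0.1 6 [ 0.5731 -0.2394  0.1665] [0.006 0.007 0.005] 38.0
   -0.09 10 [ 0.5735 -0.2391  0.1763] [0.005 0.006 0.01 ] 78.0
   -0.08 3 [ 0.5729 -0.2415  0.1857] [0.001 0.006 0.009] 75.0
   -0.07 15 [ 0.5765 -0.2416  0.1967] [0.015 0.016 0.007] 107.0
   -0.06 21 [ 0.5771 -0.2425  0.2058] [0.014 0.013 0.009] 110.0
   -0.05 20 [ 0.5779 -0.2418  0.2164] [0.012 0.015 0.009] 113.0
   -0.04 19 [ 0.5773 -0.2424  0.2265] [0.01  0.017 0.009] 109.0
   -0.03 12 [ 0.5778 -0.2424  0.2385] [0.024 0.023 0.009] 73.0
   -0.02 50 [ 0.5775 -0.2415  0.2445] [0.028 0.028 0.01 ] 75.0
   -0.01 17 [ 0.5783 -0.2424  0.2554] [0.01  0.019 0.009] 85.0
lowest -0.09837392021332772
proj tip/cross [[264.3, 257.0], [267.1, 285.2]]
   -0.1 4 [ 0.5684 -0.2316  0.1677] [0.006 0.006 0.005] 56.0
   -0.09 7 [ 0.571  -0.2308  0.1762] [0.004 0.009 0.01 ] 133.0
   -0.08 5 [ 0.5707 -0.2334  0.1863] [0.003 0.007 0.008] 161.0
   -0.07 5 [ 0.5682 -0.228   0.1978] [0.0
[... 582 characters left out ...]
, 197.2, 11.6, 11.2] [ 0.5709 -0.2358  0.1698]
   -0.1 64 [ 0.5711 -0.2354  0.1691] [0.005 0.01  0.005] 77.0
   -0.09 19 [ 0.5712 -0.2353  0.173 ] [0.002 0.006 0.005] 106.0
   -0.07 74 [ 0.567  -0.235   0.1982] [0.01  0.017 0.007] 152.0
   -0.06 141 [ 0.567  -0.235   0.2062] [0.01  0.018 0.01 ] 138.0
   -0.05 161 [ 0.5666 -0.235   0.2161] [0.009 0.017 0.01 ] 132.0
   -0.04 81 [ 0.5659 -0.2349  0.2239] [0.006 0.015 0.007] 111.0
   -0.03 31 [ 0.5635 -0.2337  0.2404] [0.01  0.026 0.002] 133.0
   -0.02 884 [ 0.5659 -0.235   0.2453] [0.016 0.026 0.01 ] 110.0
   -0.01 308 [ 0.5668 -0.2351  0.2563] [0.007 0.017 0.01 ] 112.0
lowest -0.09533867166370424
proj tip/cross [[321.8, 193.2], [321.0, 164.7]]
```

```bash
cat > c.py <<'E'
from h import *
from scipy.optimize import least_squares
s=env.sense();T=s['eef_pos'];out=[]
P,im,d=snap('wrist');v,u=np.nonzero(d>0);w=world(P,d,u,v)
k=np.hypot(w[:,0]-T[0],w[:,1]-T[1])<.013
h=w[:,2]-T[2]
def fit(lo,hi,r,tilt):
    q=w[k&(h>lo)&(h<hi)]
    def f(p):
        a=np.array([*p[:2],T[2]-.05]);n=np.array([p[2],p[3],1]) if tilt else np.array([0,0,1.]);n/=np.linalg.norm(n);e=q-a
        return np.linalg.norm(e-np.outer(e@n,n),axis=1)-r
    o=least_squares(f,[*T[:2],0,0][:4 if tilt else 2],loss='soft_l1',f_scale=.0004);print(lo,hi,len(q),o.x.round(4),np.sqrt(np.mean(f(o.x)**2)).round(4));return o.x
a=fit(-.066,-.038,.009,False);fit(-.066,-.038,.009,True);fit(-.1,-.092,.005,False)
b=[]
for r in env.trace('wrist','cross_mark')[:1]:
    m=r['mask'];bx=r['box'];print(bx)
    uv=np.array([bx[0],bx[1]])
    ray=P['R'].T@np.array([(uv[0]-P['cx'])/P['fx'],(uv[1]-P['cy'])/P['fy'],1]);c=-P['R'].T@P['t']
    for z in (.048,.0497): print('cross at',z,(c+ray*(z-c[2])/ray[2]).round(4))
E
python3 c.py
python3 - <<'E'
import cv2;im=cv2.imread('pics/wrist6.png');cv2.imwrite('pics/v6.png',cv2.resize(im[120:300,220:420],(660,594),interpolation=cv2.INTER_CUBIC))
E
```

```text
-0.066 -0.038 408 [ 0.574 -0.236] 0.0004
-0.066 -0.038 408 [ 5.74e-01 -2.36e-01  3.00e-04  1.30e-03] 0.0004
-0.1 -0.092 41 [ 0.5744 -0.236 ] 0.0005
[323.2, 166.0, 13.3, 19.0]
cross at 0.048 [ 0.5759 -0.2346  0.048 ]
cross at 0.0497 [ 0.5755 -0.2346  0.0497]
```

View pics/v6.png

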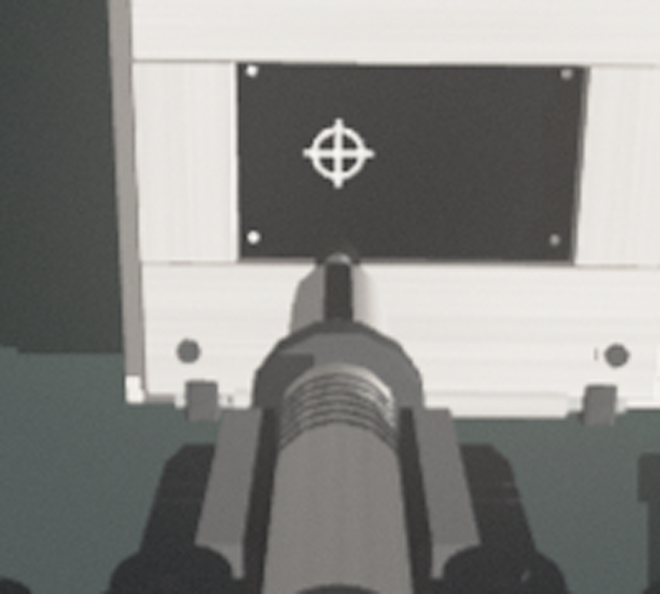

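Request:
send_rows(deltas=[-0.001, 0, 0.03, 0, 0, 0, -0.001, 0, 0.06, 0, 0, 0, -0.001, 0, 0.08, 0, 0, 0, -0.001, 0, 0.092, 0, 0, 0, -0.001, 0, 0.097, 0, 0, 0, -0.001, 0, 0.097, 0, 0, 0, -0.001, 0, 0.097, 0, 0, 0, -0.001, 0, 0.097, 0, 0, 0])

```text
clock: 14.18
eef_pos: [0.574, -0.2366, 0.166]
ee_rot: [[-0.998, 0.07, -0.0], [0.07, 0.998, -0.001], [0.0, -0.001, -1.0]]
wrist_force: [-0.4, -1.1, -0.5]
grip_width: 0.0169
grip_force: 49.3
```

```bash
python3 c.py; python3 t.py 7 | grep -v '^   '
python3 - <<'E'
import cv2;im=cv2.imread('pics/wrist7.png');cv2.imwrite('pics/v7.png',cv2.resize(im[120:300,220:420],(660,594),interpolation=cv2.INTER_CUBIC))
E
```

```text
-0.066 -0.038 409 [ 0.5755 -0.2367] 0.0003
-0.066 -0.038 409 [ 0.5755 -0.2367  0.0009  0.0008] 0.0003
-0.1 -0.092 41 [ 0.5758 -0.2368] 0.0006
[324.5, 187.4, 24.0, 22.1]
cross at 0.048 [ 0.574  -0.2344  0.048 ]
cross at 0.0497 [ 0.5735 -0.2344  0.0497]
[ 0.5738 -0.2365  0.1657] [-0.001 -0.001 -1.   ] [ 0.23 -0.9  -0.17] 0.01633230495281544
scene cross_mark 0.32 [374.5, 217.1, 48.8, 38.1] [0.5968 0.1922 0.0139]
lowest -0.09695333085283328
proj tip/cross [[266.6, 281.1], [267.1, 285.2]]
side cross_mark 0.42 [327.0, 124.1, 25.2, 11.5] [ 0.5432 -0.4357  0.0275]
side gauge_tip 0.5 [307.2, 157.7, 55.4, 47.7] [ 0.5767 -0.1796  0.0547]
lowest -0.09742098413292574
proj tip/cross [[310.4, 145.0], [310.3, 148.8]]
wrist cross_mark 0.51 [322.7, 190.9, 26.2, 20.4] [ 0.5744 -0.2311  0.0497]
wrist cross_mark 0.42 [322.4, 281.5, 55.8, 176.7] [ 0.5682 -0.2359  0.2034]
lowest -0.09698991402775634
proj tip/cross [[321.4, 195.3], [321.6, 189.8]]
```

View pics/v7.png

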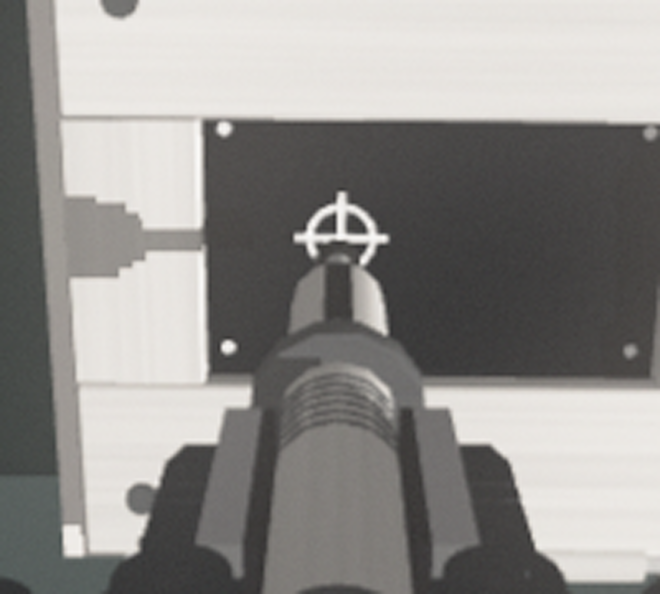

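Request:
send_rows(deltas=[0, 0.0013, 0.005, 0, 0, 0, 0, 0.0013, 0.01, 0, 0, 0, 0, 0.0013, 0.013, 0, 0, 0, 0, 0.0013, 0.013, 0, 0, 0])

```text
clock: 15.07
eef_pos: [0.5729, -0.2347, 0.1503]
ee_rot: [[-0.998, 0.07, -0.004], [0.07, 0.998, 0.001], [0.004, 0.001, -1.0]]
wrist_force: [-0.3, 1.4, -1.6]
grip_width: 0.0167
grip_force: 49.3
```

```bash
cat > f.py <<'E'
from h import *
F=[];Z=[]
for i in range(12):
    env.snapshot('wrist');s=env.sense();F.append(s['wrist_force']);Z.append(s['eef_pos'])
print('F',np.mean(F,0).round(2),np.std(F,0).round(2)/3.5,'p',np.mean(Z,0).round(4))
E
python3 f.py
```

```text
F [ 0.04 -0.02 -1.23] [0.14285714 0.09714286 0.12      ] p [ 0.5734 -0.235   0.1515]
```

Request:
send_rows(deltas=[0, 0, 0.004, 0, 0, 0, 0, 0, 0.008, 0, 0, 0, 0, 0, 0.01, 0, 0, 0, 0, 0, 0.01, 0, 0, 0])

```text
clock: 16.0
eef_pos: [0.5734, -0.2351, 0.1411]
ee_rot: [[-0.998, 0.071, -0.002], [0.071, 0.998, -0.0], [0.002, -0.0, -1.0]]
wrist_force: [1.2, -1.0, 1.0]
grip_width: 0.0166
grip_force: 49.5
```

```bash
python3 f.py
```

```text
F [ 0.77 -0.71  1.11] [0.18571429 0.13714286 0.08857143] p [ 0.5735 -0.2351  0.1416]
```

Request:
send_rows(deltas=[0, 0, 0.001, 0, 0, 0, 0, 0, 0.002, 0, 0, 0, 0, 0, 0.0022, 0, 0, 0, 0, 0, 0.0022, 0, 0, 0])

```text
clock: 16.93
eef_pos: [0.5734, -0.235, 0.1392]
ee_rot: [[-0.998, 0.071, -0.003], [0.071, 0.998, -0.0], [0.003, -0.0, -1.0]]
wrist_force: [1.4, -0.9, 0.8]
grip_width: 0.0166
grip_force: 49.6
```

```bash
python3 f.py; python3 c.py; python3 t.py 8 | grep -v '^   '
python3 - <<'E'
import cv2;im=cv2.imread('pics/wrist8.png');cv2.imwrite('pics/v8.png',cv2.resize(im[140:260,250:400],(750,600),interpolation=cv2.INTER_CUBIC))
E
```

```text
F [ 1.18 -0.94  1.46] [0.13428571 0.08       0.1       ] p [ 0.5734 -0.235   0.1393]
-0.066 -0.038 393 [ 0.575  -0.2351] 0.0003
-0.066 -0.038 393 [ 5.750e-01 -2.351e-01 -3.000e-04  3.400e-03] 0.0003
-0.1 -0.092 0 [ 0.5734 -0.235 ] nan
[320.4, 195.1, 26.6, 15.7]
cross at 0.048 [ 0.571  -0.2357  0.048 ]
cross at 0.0497 [ 0.5705 -0.2356  0.0497]
[ 0.5734 -0.235   0.1393] [-0.003  0.    -1.   ] [ 0.56 -0.14  2.29] 0.01698308397578637
scene cross_mark 0.66 [375.6, 289.3, 60.1, 58.4] [ 0.7634 -0.0107  0.0099]
lowest -0.07468515636670889
proj tip/cross [[267.4, 286.9], [267.1, 285.2]]
side gauge_tip 0.24 [353.8, 201.5, 39.1, 18.2] [0.3918 0.0018 0.0257]
lowest -0.07437548283808534
proj tip/cross [[310.6, 151.2], [310.3, 148.8]]
wrist cross_mark 0.55 [320.5, 196.9, 28.7, 17.6] [ 0.5707 -0.2343  0.0497]
lowest -0.06768288026597363
proj tip/cross [[321.6, 194.2], [319.7, 199.9]]
  return _methods._mean(a, axis=axis, dtype=dtype,
  ret = ret.dtype.type(ret / rcount)
```

View pics/v8.png

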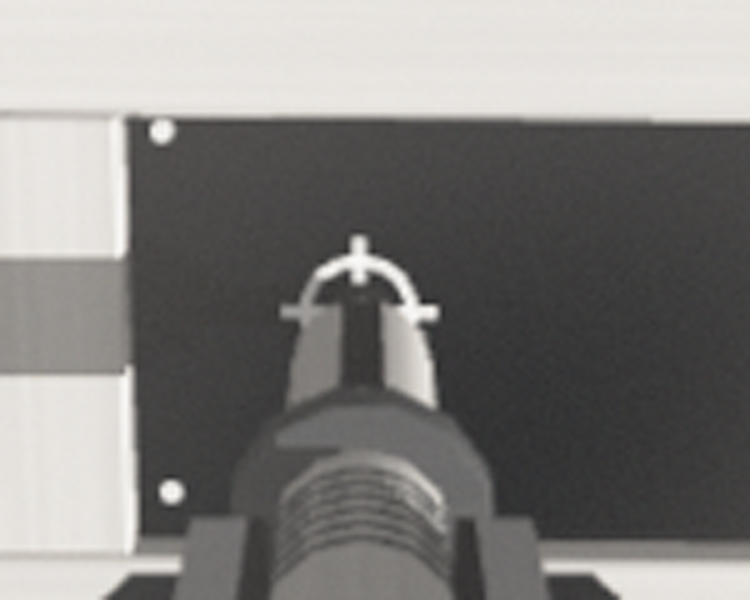

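```bash
python3 -c "
from station import env
print(env.hand_in())"
```

```text
the job is handed in; nothing more can be done
None
```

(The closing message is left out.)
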